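# Cap a setting block and return it to its own slot

### The arm

A 6-joint arm with a two-finger parallel gripper is mounted at the origin on a cart in front of the work surface, level with it; the furniture and walls round the work are solid. World frame = base frame: x ahead of the robot, y to its left, z up, the work surface at z = 0. Lengths are in m, angles in rad, forces in N, time in s.
With the tool pointing down it reaches from about 0.35 to 0.975 m from the base axis. Payload 4.9 kg.
Tool frame: the origin (TCP) lies midway between the tips of the shut fingers; the grasp point (between the pads) lies 19 mm behind it; z points along the fingers, y is the line along which they close (so a half turn about z gives the same grasp; the last joint's range is limited). The gripper opens to 85 mm and grips with 20 to 120 N. Pads are 22 mm wide; open, the fingers measure 114 mm over their backs; the gripper's body (76 mm by 85 mm) begins 54 mm behind the grasp point. The pads swing forward as they close: fully open they stand 13 mm farther back than shut.
Start: joints at [-1.341, 0.053, 1.613, -0, 1.476, -0.119], TCP at [0.214, -0.587, 0.231] pointing down, gripper open.
Joint ranges: [-3.01, 3.01], [-1.01, 2.22], [0.06, 2.58], [-1.02, 4.17], [0.09, 2.62], [-3.14, 3.14]. Speed limits (rad/s): [2.57, 2.57, 3.14, 3.14, 3.14, 3.14].

### API

Orientations are given as a rotation vector (axis times angle).
In Python, from station import ctrl gives the robot as it stands.
- The arm moves only by the shell command python3 -m handwheel 'ROWS' [FORCE]. ROWS is JSON, a list of rows, each an object with "gripper": the gripper command: -1 is fully open, 1 is shut, values between are in proportion; "offset": the shift along the tool's x, y, z in mm, a list of three; "rotation": the turn, a rotation vector about the tool's x, y, z in rad, a list of three. A call has exactly 8 rows; each row is the pose to reach, as a shift and turn from the pose commanded when the call began, along the tool's axes at that moment; what a row does not reach only later rows make up. A row lasts 1/8 s, in which the tool goes at most 62.5 mm and 10.7 degrees, less where a joint would pass 70% of its speed; a pose out of reach is approached as far as the arm can. A call with a gripper value outside its range is refused whole. The fingers move at their own pace and stop on an object; FORCE is the grip in N (left out, the last holds). Time passes only in rows, so rows that repeat a pose let the fingers close, or fill a call up. It gives the time, the measured TCP pose, the force, the opening and the grip force at its end, in the units of the state.
- ctrl.get_obs(): the state, without advancing time (a new reading comes with each control period).
- ctrl.get_image(name): name is "scene" or "side" or "wrist"; returns a dict with "image" (420x560x3 uint8, red, green, blue), "fovy" (degrees; the focal length in pixels is half the picture's height over the tangent of half this angle, whatever the lens; pixels are square), "cx", "cy" (the principal point, pixels), "xyz" and "attitude" of the camera in the world. Camera axes: x right, y up, looking along -z (the intrinsics and any distortion apply to the point x, -y, -z); pixel columns grow to the right and rows downward; lengths in m; the calibration is good to about 2 mm. The wrist camera is an equidistant fisheye: a pixel r from the principal point sees the ray r / f radians off the axis. A picture is of the moment at which its call begins. There is no depth.
- ctrl.finish_job(): hands the job in; it is judged then, once.
The state is a dict: "t": time; "q": joint angles; "dq": joint speeds; "effort": joint torques, N m; "tool_pos": TCP position; "tool_rot": TCP orientation; "contact_force": force on the tool from outside, world axes, zero at the start; "wrist_torque": the same for the moment, N m; "opening": finger opening in m; "grip_force": force on a finger pad.
Only numpy, scipy, OpenCV 4.12 (cv2) and the standard library are available. Lean on these libraries where they do the work, as an engineer would, in place of code of your own. Each camera call takes 0.05 s, during which the arm holds its last target. There are 200 camera calls.

### The job

The medium setting block stands on the work table with its black end cap not fully on. While the block stands there, press the cap fully home; then put the block, cap still on, into its own slot in the wooden rack, the slot whose label bears the same number of stripes (two) as the block, pushed down to the slot's floor, and let go. Leave the large block and the tape measure where they stand.

Things in the scene. Friction and masses are not known exactly. Their poses are not given: they have to be found in the camera images.
- setting_block: The medium setting block: plain aluminium block, 50 mm along its own x, 36 mm along its own y (grip across these two faces), 110 mm high without its cap, 0.3 to 0.6 kg, with two dark grooves round it at 50 and 60 mm height. It starts upright on the table within 35 degrees of yaw 0. Origin: centre of its underside; own z runs up the block to the cap. It is the same turned half a turn about z.
- cap (a joint): Slide of the black end cap on top of the medium block, along the block's z, in m: 0 = fully home (cap resting on the block), 0.012 = pulled to its stop; it starts 8 to 12 mm proud. Friction of about 5 N holds it where it is left; a steady push of about 10 N along the block presses it home. It cannot come off.
- cap_top (a point): Centre of the top face of the medium block's cap (48 mm along the block's x, 34 mm along its y, 14 mm thick): 124 mm above the block's underside when home, up to 136 mm when proud.
- slot_medium: The block's own slot (label with two stripes): open-topped wooden pocket, inside 55 mm along its x, 41 mm along its y, 45 mm deep, walls 6 mm. Origin: centre of its inner floor, 48 mm above the table; z points out along the pocket's axis, 25 degrees from vertical, leaning to the rack's front (-x); y is level along the rack. The block goes in cap outwards, x along the slot's x, either way round.
- slot_small: The small slot (one stripe), same frame, with the small block (40 x 26 mm section, 109 mm long with cap) fixed in it. Not the goal.
- slot_large: The large slot (three stripes), empty, same frame: inside 65 x 51 mm, 45 mm deep. Not the goal.
- large_block: The large setting block, a bystander: 60 x 46 mm, 139 mm high with its cap, three grooves, standing loose on the table. Origin: centre of its underside. Leave it.
- tape_measure: Yellow tape measure, a bystander, 41 x 94 x 71 mm, loose on the table in front of the rack. Origin: centre of its underside. Leave it.
- rack: Fixed wooden rack with three slots in a row along its y, 108 mm apart, in varying order; its place and yaw vary too. Base 130 x 335 x 12 mm; origin: centre of its underside. Its front (-x) faces the robot. At each slot's mouth a 22 mm label ledge juts out to the front, with one, two or three stripes. The rack as a whole stands at most 110 mm high but for the small block in it.
Not all that is in view belongs to the job. Leave any blue or pink look-alike of the setting_block alone.

How it is judged:
By the outcome, as a careful person would: the job done as asked, in the order asked, and still so for the second after the job is handed in, with the robot touching nothing.
It also fails if it takes over 51 s, if anything falls off the work surface, if the arm or the gripper's body presses on something with over 40 N, if the wrist force passes 120 N, or if a joint passes its speed limit or range.

## Working session

There is one attempt and no reset: what is moved stays moved. The work goes in short steps, Python scripts to look and compute and a shell command to move; the robot and the scene stay as the last step left them, time stands still between calls to the robot, and variables do not carry over. Pictures are saved under pics/ and viewed, at most 13 in all, crops included, and the job is handed in when it is done.

```bash
mkdir -p pics; ls
python3 - <<'E'
from station import ctrl
import cv2,json
for n in ["scene","side","wrist"]:
    d=ctrl.get_image(n); cv2.imwrite(f"pics/{n}0.png",d["image"][:,:,::-1]); print(n,{k:v for k,v in d.items() if k!="image"})
print(ctrl.get_obs())
E
```

```text
pics
scene {'fovy': 51.36685252836195, 'cx': 281.15574928744127, 'cy': 202.67486446753514, 'xyz': array([-0.12925962,  0.45252574,  0.76233569]), 'attitude': array([ 0.50238317, -0.95236571, -1.97993133])}
side {'fovy': 54.89288376158898, 'cx': 277.8820774310826, 'cy': 210.0138205878683, 'xyz': array([1.05973127, 0.30692217, 0.68217659]), 'attitude': array([0.46573416, 0.833732  , 2.01321696])}
wrist {'fovy': 65.70646984690485, 'cx': 284.92920241387685, 'cy': 215.26325718015374, 'xyz': array([ 0.29337353, -0.55826445,  0.37193817]), 'attitude': array([-0.28949465,  0.20590798, -1.21128353])}
{'t': 0.15, 'q': array([-1.34098935e+00,  5.32191610e-02,  1.61398957e+00, -7.51227752e-07,
        1.47594587e+00, -1.18998678e-01]), 'dq': array([ 0.00123487, -0.00083376, -0.00394868,  0.0008409 ,  0.00208131,
       -0.00108873]), 'effort': array([ 7.92994015e-04, -3.94243026e+01, -3.70721662e+01, -1.75734676e-04,
        4.64737808e-03,  8.10140648e-06]), 'tool_pos': array([ 0.21350156, -0.58689643,  0.23033021]), 'tool_rot': array([-3.09239988e+00, -5.44858842e-01,  1.36969052e-04]), 'contact_force': array([-0.09509034,  0.21443782, -0.19569087]), 'wrist_torque': array([0.00033205, 0.0072255 , 0.02815958]), 'grip_force': 0.0, 'opening': 0.08516249271412887}
```

View pics/scene0.png

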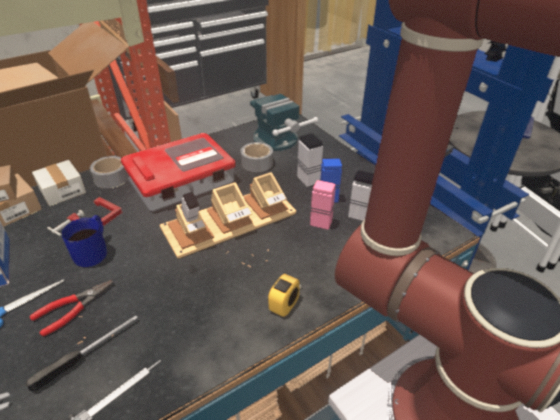

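View pics/side0.png

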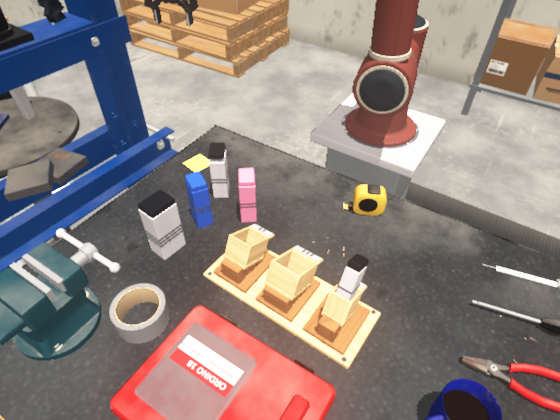

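The scene view shows the rack at (230,215), with the small block in its left slot. The medium block is at (360,197), the large one at (310,160), the blue and pink look-alikes at (330,180) and (322,205), and the tape at (285,295). In the side view the medium block is at (218,172), the large at (163,225), and the rack at (290,290). I'll enlarge both.

Run:
```python
import cv2,numpy as np
a=cv2.imread("pics/scene0.png");b=cv2.imread("pics/side0.png")
cv2.imwrite("pics/c1.png",cv2.resize(a[130:255,155:385],None,fx=3.4,fy=3.4,interpolation=cv2.INTER_CUBIC))
cv2.imwrite("pics/c2.png",cv2.resize(b[135:360,140:390],None,fx=2.6,fy=2.6,interpolation=cv2.INTER_CUBIC))
```

```text
(no output)
```

View pics/c1.png

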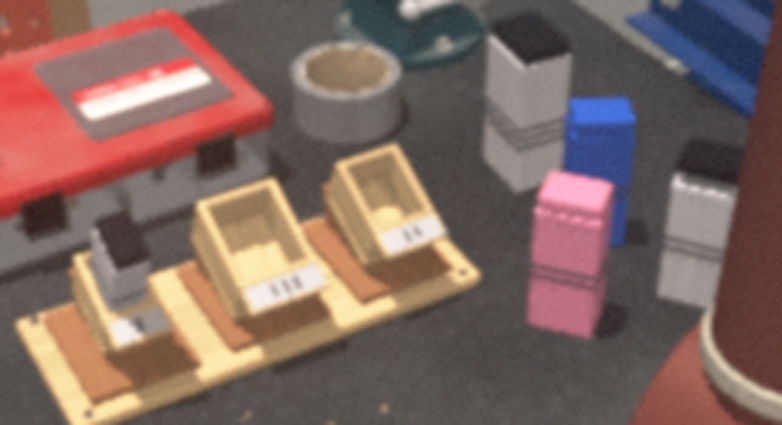

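View pics/c2.png

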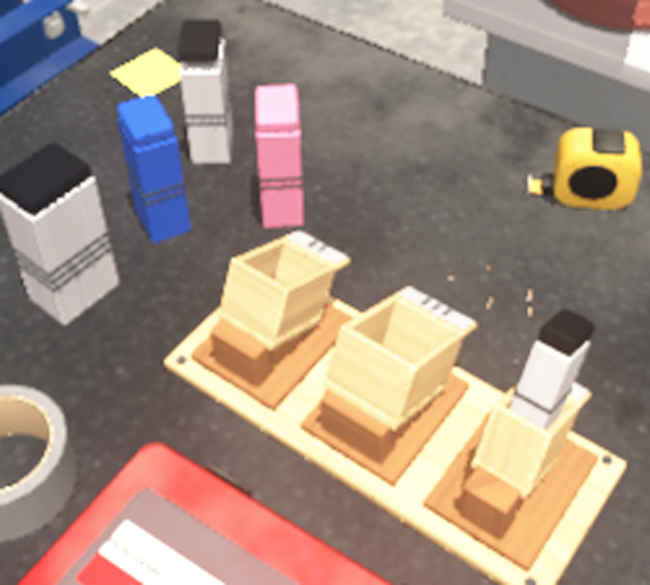

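The two-stripe slot is the right one in the scene crop, at about (385,200), which is the -y end. Rack screw holes: scene crop (34,320), (88,413), (463,272); side crop (181,360), (607,460), (531,581). The medium block's cap top is at about (201,40) in the side crop.

```bash
cat > h.py <<'E'
import numpy as np, cv2
from scipy.spatial.transform import Rotation as R
CAM={'scene':dict(fovy=51.36685252836195,cx=281.15574928744127,cy=202.67486446753514,xyz=np.array([-0.12925962,0.45252574,0.76233569]),attitude=np.array([0.50238317,-0.95236571,-1.97993133])),
'side':dict(fovy=54.89288376158898,cx=277.8820774310826,cy=210.0138205878683,xyz=np.array([1.05973127,0.30692217,0.68217659]),attitude=np.array([0.46573416,0.833732,2.01321696]))}
def ray(d,u,v,fish=False):
    f=210/np.tan(np.radians(d['fovy'])/2); x=u-d['cx']; y=v-d['cy']
    if fish:
        r=np.hypot(x,y); th=r/f; k=np.sin(th)/max(r,1e-9); c=np.array([x*k,-y*k,-np.cos(th)])
    else: c=np.array([x/f,-y/f,-1]); c/=np.linalg.norm(c)
    return np.array(d['xyz']),R.from_rotvec(d['attitude']).apply(c)
def plane(o,r,z): return o+r*(z-o[2])/r[2]
def tri(*rs):
    A=sum(np.eye(3)-np.outer(r,r) for o,r in rs); b=sum((np.eye(3)-np.outer(r,r))@o for o,r in rs)
    p=np.linalg.solve(A,b); return p,max(np.linalg.norm(np.cross(p-o,r)) for o,r in rs)
def proj(d,P,fish=False):
    f=210/np.tan(np.radians(d['fovy'])/2); c=R.from_rotvec(d['attitude']).inv().apply(np.array(P)-d['xyz']); x,y,z=c[0],-c[1],-c[2]
    if fish:
        h=np.hypot(x,y); th=np.arctan2(h,z); return d['cx']+f*th*x/h,d['cy']+f*th*y/h
    return d['cx']+f*x/z,d['cy']+f*y/z
E
python3 - <<'E'
from h import *
np.set_printoptions(precision=4,suppress=True)
S=lambda u,v:ray(CAM['scene'],u/3.4+155,v/3.4+130)
D=lambda u,v:ray(CAM['side'],u/2.6+140,v/2.6+135)
print("holes scene z=.012",[plane(*S(*p),.012) for p in [(34,320),(88,413),(463,272)]])
print("holes side",[plane(*D(*p),.012) for p in [(181,360),(607,460),(531,581)]])
print("tri front-left",tri(S(88,413),D(607,460)),"back-left",tri(S(34,320),D(531,581)))
print("mouth backR",tri(S(398,146),D(230,262)),"backL",tri(S(330,163),D(284,290)))
print("label outer", tri(S(444,230),D(298,233)),tri(S(390,255),D(350,257)))
print("cap corner",tri(S(680,143),D(218,62)),"bottom",tri(S(660,298),D(230,163)))
print("cap top side z=.134",[plane(*D(*p),.134) for p in [(183,20),(223,25),(218,62),(178,53)]])
print("tops others",plane(*D(45,178),.139),plane(*D(278,98),.13),plane(*D(147,112),.13),plane(*D(597,160),.04))
E
```

```text
holes scene z=.012 [array([0.7327, 0.2349, 0.012 ]), array([0.6189, 0.2401, 0.012 ]), array([ 0.6037, -0.07  ,  0.012 ])]
holes side [array([ 0.7179, -0.0711,  0.012 ]), array([0.6188, 0.2437, 0.012 ]), array([0.7308, 0.2376, 0.012 ])]
tri front-left (array([0.6186, 0.242 , 0.0122]), np.float64(0.001724627592262786)) back-left (array([0.7312, 0.2365, 0.0133]), np.float64(0.0012208919899006508))
mouth backR (array([ 0.6721, -0.0515,  0.0981]), np.float64(0.0019648520364376493)) backL (array([0.6769, 0.004 , 0.1031]), np.float64(0.0011948948388906568))
label outer (array([ 0.5971, -0.0443,  0.0674]), np.float64(0.002507905739326348)) (array([0.5954, 0.0047, 0.0663]), np.float64(0.0020755412393106847))
cap corner (array([ 0.5141, -0.1895,  0.1333]), np.float64(0.010785182364008048)) bottom (array([ 0.5059, -0.1897, -0.0019]), np.float64(0.0018997291209326768))
cap top side z=.134 [array([ 0.4919, -0.2381,  0.134 ]), array([ 0.4783, -0.2039,  0.134 ]), array([ 0.5227, -0.1745,  0.134 ]), array([ 0.5316, -0.2109,  0.134 ])]
tops others [ 0.709  -0.1904  0.139 ] [ 0.5298 -0.1071  0.13  ] [ 0.6023 -0.1851  0.13  ] [0.3568 0.1165 0.04  ]
```

```bash
cat >> h.py <<'E'
def goto(p,zdir,ydir):
    from station import ctrl
    o=ctrl.get_obs(); R0=R.from_rotvec(o['tool_rot']); z=np.array(zdir,float);z/=np.linalg.norm(z)
    out=[]
    for s in (1,-1):
        y=s*np.array(ydir,float); y-=z*(y@z); y/=np.linalg.norm(y)
        Rt=R.from_matrix(np.array([np.cross(y,z),y,z]).T); out.append((R0.inv()*Rt).as_rotvec())
    rv=min(out,key=np.linalg.norm)
    print("pos",o['tool_pos'],"F",o['contact_force'],"open",o['opening'],"t",o['t'],"\n offset mm",np.round(1000*R0.inv().apply(np.array(p)-o['tool_pos']),1),"rot",np.round(rv,4),"deg",np.degrees(np.linalg.norm(rv)))
E
python3 - <<'E'
from h import *
from station import ctrl
o=ctrl.get_obs(); R0=R.from_rotvec(o['tool_rot']); print(R0.as_matrix().round(3))
w=ctrl.get_image('wrist'); Rc=R.from_rotvec(w['attitude'])
print("cam in tool",R0.inv().apply(w['xyz']-o['tool_pos']).round(4),"look",R0.inv().apply(Rc.apply([0,0,-1])).round(3))
a=np.radians(30)
goto([.506,-.207,.20],[0,0,-1],[-np.sin(a),np.cos(a),0])
E
```

```text
[[ 0.94   0.342 -0.   ]
 [ 0.342 -0.94   0.002]
 [ 0.    -0.002 -1.   ]]
cam in tool [ 0.0849  0.0002 -0.1417] look [-0.328 -0.001  0.945]
pos [ 0.21351557 -0.58698434  0.23053575] F [-0.15494876  0.47114772 -0.31169011] open 0.08527083826862832 t 0.2 
 offset mm [ 404.7 -257.1   30.9] rot [-0.0013 -0.0003 -0.1748] deg 10.016561612537723
```

```bash
python3 -m handwheel '[{"gripper":1,"offset":[50,-32,0],"rotation":[0,0,-0.02]},{"gripper":1,"offset":[100,-64,0],"rotation":[0,0,-0.04]},{"gripper":1,"offset":[150,-95,0],"rotation":[0,0,-0.06]},{"gripper":1,"offset":[200,-127,0],"rotation":[0,0,-0.09]},{"gripper":1,"offset":[250,-159,2],"rotation":[0,0,-0.11]},{"gripper":1,"offset":[300,-191,4],"rotation":[0,0,-0.13]},{"gripper":1,"offset":[350,-222,6],"rotation":[0,0,-0.15]},{"gripper":1,"offset":[405,-257,10],"rotation":[0,0,-0.175]}]' 40
python3 - <<'E'
from h import *
from station import ctrl
w=ctrl.get_image('wrist'); cv2.imwrite("pics/w1.png",w['image'][:,:,::-1]); np.save("w1.npy",w,allow_pickle=True); print(ctrl.get_obs()['tool_pos'])
E
```

```text
t: 1.2
tool_pos: [0.5056, -0.2081, 0.2216]
tool_rot: [3.034, 0.814, 0.001]
contact_force: [0.3, -1.7, -0.8]
opening: 0.0
grip_force: 0.0
[ 0.50870129 -0.20190256  0.22079833]
```

View pics/w1.png

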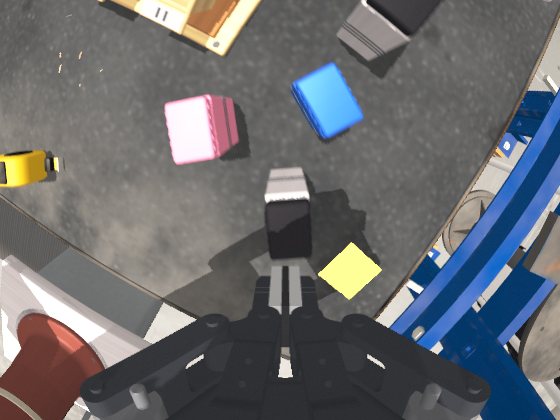

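The wrist view shows the block nearly aligned with the tool, with its black cap at (268-311, 200-258) and its +x face above that. The closed fingertips are at (286,270). I'll enlarge the block for its corners.

Run:
```python
import cv2
a=cv2.imread("pics/w1.png")
b=cv2.convertScaleAbs(a[155:275,240:340],alpha=1.6,beta=10)
cv2.imwrite("pics/c3.png",cv2.resize(b,None,fx=5,fy=5,interpolation=cv2.INTER_CUBIC))
```

```text
(no output)
```

View pics/c3.png

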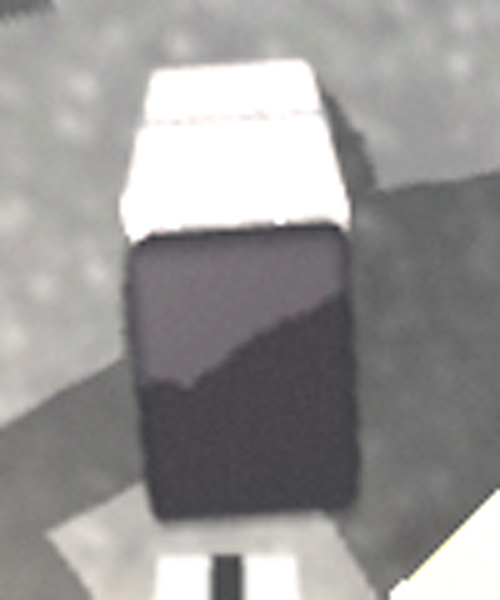

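Cap top corners in the crop are (131,238), (350,228), (357,508) and (155,518). The block's bottom +x edge runs (150,70)-(312,62).

Run:
```python
from h import *
np.set_printoptions(precision=4,suppress=True)
w=np.load("w1.npy",allow_pickle=True).item()
W=lambda u,v:ray(w,u/5+240,v/5+155,True)
D=lambda u,v:ray(CAM['side'],u/2.6+140,v/2.6+135)
for z in (.132,.136):
    P=np.array([plane(*W(*p),z) for p in [(131,238),(350,228),(357,508),(155,518)]])
    xs=(P[0]+P[1]-P[2]-P[3])/2; ys=(P[0]+P[3]-P[1]-P[2])/2
    print(z,P.mean(0),np.linalg.norm(xs),np.linalg.norm(ys),np.degrees(np.arctan2(xs[1],xs[0])),np.degrees(np.arctan2(ys[1],ys[0]))-90)
B=np.array([plane(*W(*p),0) for p in [(150,70),(312,62)]]);print(B,np.linalg.norm(B[0]-B[1]))
d=B[0]-B[1];a=np.arctan2(d[1],d[0])-np.pi/2;print(np.degrees(a),B.mean(0)-.025*np.array([np.cos(a),np.sin(a),0]))
print("cap tri",[tri(W(*p),D(*q)) for p,q in [((131,238),(218,62)),((350,228),(178,53)),((357,508),(183,20)),((155,518),(223,25))]])
a=np.radians(27.5);goto([.507,-.204,.145],[0,0,-1],[-np.sin(a),np.cos(a),0])
```

```text
0.132 [ 0.5007 -0.2152  0.132 ] 0.0464293190103696 0.03237598042128537 33.18381134432815 32.83630781346179
0.136 [ 0.5021 -0.2144  0.136 ] 0.04562669167886873 0.03181629427201287 33.18381134432821 32.83630781346184
[[ 0.5098 -0.1863  0.    ]
 [ 0.5298 -0.2173  0.    ]] 0.03680763470446931
32.84728019022549 [ 0.4988 -0.2154  0.    ]
cap tri [(array([ 0.5065, -0.1899,  0.1168]), np.float64(0.0005969220628257529)), (array([ 0.5277, -0.2162,  0.1292]), np.float64(0.001003725990368809)), (array([ 0.4893, -0.2413,  0.1311]), np.float64(0.0005513072333068348)), (array([ 0.4667, -0.2158,  0.1218]), np.float64(0.0013665858286228045))]
pos [ 0.5087 -0.2019  0.2208] F [-0.9905  3.4312  0.3291] open 8.476301508966848e-05 t 1.25 
 offset mm [-2.9  1.2 75.8] rot [-0.0033 -0.0048  0.0511] deg 2.948974933546305
```

```bash
python3 -m handwheel '[{"gripper":1,"offset":[-9,4,20],"rotation":[0,0,-0.052]},{"gripper":1,"offset":[-9,4,45],"rotation":[0,0,-0.052]},{"gripper":1,"offset":[-9,4,65],"rotation":[0,0,-0.052]},{"gripper":1,"offset":[-9,4,77],"rotation":[0,0,-0.052]},{"gripper":1,"offset":[-9,4,82],"rotation":[0,0,-0.052]},{"gripper":1,"offset":[-9,4,87],"rotation":[0,0,-0.052]},{"gripper":1,"offset":[-9,4,92],"rotation":[0,0,-0.052]},{"gripper":1,"offset":[-9,4,96],"rotation":[0,0,-0.052]}]'
python3 - <<'E'
from h import *
from station import ctrl
w=ctrl.get_image('wrist');cv2.imwrite("pics/w2.png",cv2.resize(w['image'][150:300,210:360,::-1],None,fx=4,fy=4)); o=ctrl.get_obs(); print(o['tool_pos'],o['contact_force'],R.from_rotvec(o['tool_rot']).as_matrix().round(3))
E
```

```text
t: 2.25
tool_pos: [0.4997, -0.2182, 0.127]
tool_rot: [3.01, 0.892, 0.002]
contact_force: [-1.2, 0.4, 5.0]
opening: -0.0003
grip_force: 2.7
[ 0.49942665 -0.21799913  0.1264017 ] [-0.49505642 -0.37224843  4.63687044] [[ 0.839  0.544  0.001]
 [ 0.544 -0.839 -0.001]
 [ 0.001  0.002 -1.   ]]
```

View pics/w2.png

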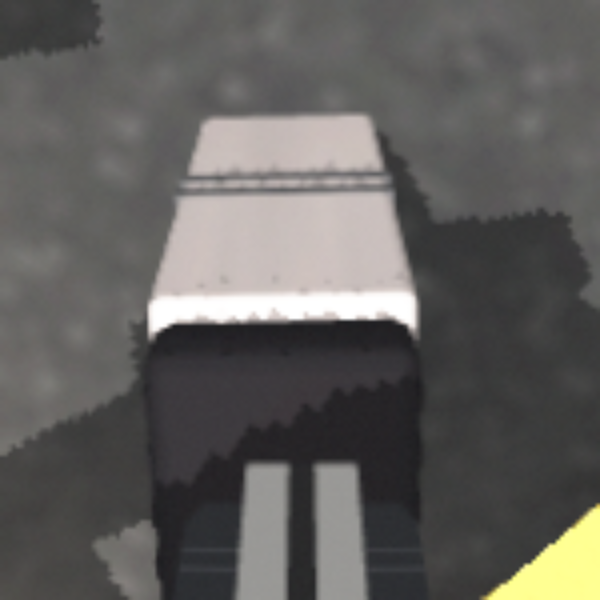

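The fingers rest on the cap, near its centre and pressing. The block centre is about 2 mm to the left in the image (tool -y). I'll press further.

```bash
python3 -m handwheel '[{"gripper":1,"offset":[0,-2,1],"rotation":[0,0,0]},{"gripper":1,"offset":[0,-2,2],"rotation":[0,0,0]},{"gripper":1,"offset":[0,-2,3],"rotation":[0,0,0]},{"gripper":1,"offset":[0,-2,4],"rotation":[0,0,0]},{"gripper":1,"offset":[0,-2,5],"rotation":[0,0,0]},{"gripper":1,"offset":[0,-2,6],"rotation":[0,0,0]},{"gripper":1,"offset":[0,-2,6],"rotation":[0,0,0]},{"gripper":1,"offset":[0,-2,6],"rotation":[0,0,0]}]'
```

```text
t: 3.3
tool_pos: [0.4998, -0.2178, 0.1239]
tool_rot: [3.007, 0.89, 0.005]
contact_force: [-3.0, -0.7, 15.3]
opening: -0.0003
grip_force: 8.0
```

15 N at z = 0.124. One slightly harder push will confirm it, then I'll lift and open.

```bash
python3 -m handwheel '[{"gripper":1,"offset":[0,0,1],"rotation":[0,0,0]},{"gripper":1,"offset":[0,0,2],"rotation":[0,0,0]},{"gripper":1,"offset":[0,0,3],"rotation":[0,0,0]},{"gripper":1,"offset":[0,0,4],"rotation":[0,0,0]},{"gripper":1,"offset":[0,0,4],"rotation":[0,0,0]},{"gripper":1,"offset":[0,0,4],"rotation":[0,0,0]},{"gripper":1,"offset":[0,0,4],"rotation":[0,0,0]},{"gripper":1,"offset":[0,0,4],"rotation":[0,0,0]}]'
python3 -m handwheel '[{"gripper":1,"offset":[0,0,0],"rotation":[0,0,0]},{"gripper":1,"offset":[0,0,-10],"rotation":[0,0,0]},{"gripper":1,"offset":[0,0,-30],"rotation":[0,0,0]},{"gripper":0,"offset":[0,0,-55],"rotation":[0,0,0]},{"gripper":-1,"offset":[0,0,-65],"rotation":[0,0,0]},{"gripper":-1,"offset":[0,0,-65],"rotation":[0,0,0]},{"gripper":-1,"offset":[0,0,-65],"rotation":[0,0,0]},{"gripper":-1,"offset":[0,0,-65],"rotation":[0,0,0]}]'
python3 - <<'E'
from h import *
from station import ctrl
w=ctrl.get_image('wrist');s=ctrl.get_image('side')
a=cv2.resize(w['image'][150:300,210:360,::-1],(400,400));b=cv2.resize(s['image'][135:215,180:260,::-1],(400,400))
cv2.imwrite("pics/w3.png",np.hstack([a,b])); np.save("w3.npy",w,allow_pickle=True); goto([.5,-.215,.064],[0,0,-1],[-.544,.839,0])
E
```

```text
t: 4.3
tool_pos: [0.5016, -0.2191, 0.124]
tool_rot: [3.003, 0.889, 0.01]
contact_force: [-6.3, 0.1, 29.0]
opening: -0.0001
grip_force: 14.5
t: 5.3
tool_pos: [0.4972, -0.2156, 0.1792]
tool_rot: [-3.011, -0.892, 0.002]
contact_force: [-0.0, -0.7, 0.2]
opening: 0.0855
grip_force: 0.0
pos [ 0.49740627 -0.21569728  0.17958558] F [ 0.55695529 -0.18400268 -0.77745249] open 0.08547685599778568 t 5.4 
 offset mm [  2.6   1.  115.6] rot [-0.0014  0.0006  0.0006] deg 0.09179936917223679
```

View pics/w3.png

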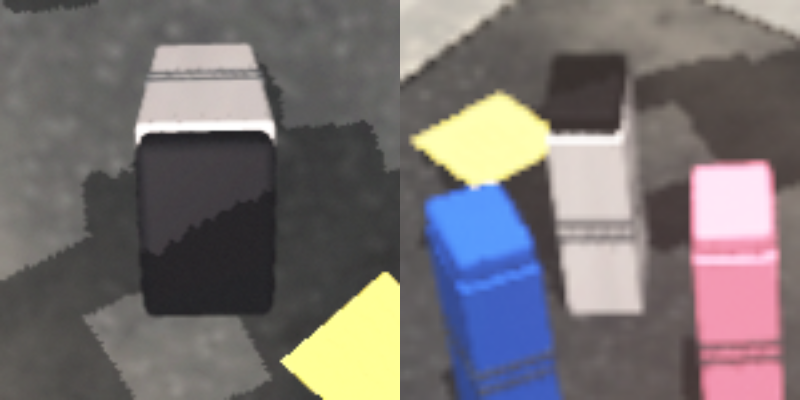

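The cap is home: both views show it seated on the block. Its top corners in the left panel are (140,135), (273,133), (273,312) and (147,312).

Run:
```python
from h import *
np.set_printoptions(precision=4,suppress=True)
w=np.load("w3.npy",allow_pickle=True).item(); k=400/150
P=np.array([plane(*ray(w,u/k+210,v/k+150,True),.124) for u,v in [(140,135),(273,133),(273,312),(147,312)]])
xs=(P[0]+P[1]-P[2]-P[3])/2; ys=(P[0]+P[3]-P[1]-P[2])/2; c=P.mean(0)
print(c,np.linalg.norm(xs),np.linalg.norm(ys),np.degrees(np.arctan2(xs[1],xs[0])),np.degrees(np.arctan2(ys[1],ys[0]))-90)
goto([c[0],c[1],.064],[0,0,-1],[-.544,.839,0])
```

```text
[ 0.5006 -0.2158  0.124 ] 0.04763050780933465 0.03197422717271556 34.15297036820793 33.35730880540652
pos [ 0.4974 -0.2157  0.1796] F [ 0.557  -0.184  -0.7775] open 0.08547685599778568 t 5.4 
 offset mm [  2.7   2.  115.6] rot [-0.0014  0.0006  0.0006] deg 0.09179936917223679
```

```bash
python3 -m handwheel '[{"gripper":-1,"offset":[3,2,25],"rotation":[0,0,-0.01]},{"gripper":-1,"offset":[3,2,50],"rotation":[0,0,-0.01]},{"gripper":-1,"offset":[3,2,72],"rotation":[0,0,-0.01]},{"gripper":-1,"offset":[3,2,92],"rotation":[0,0,-0.01]},{"gripper":-1,"offset":[3,2,107],"rotation":[0,0,-0.01]},{"gripper":-1,"offset":[3,2,115],"rotation":[0,0,-0.01]},{"gripper":-1,"offset":[3,2,116],"rotation":[0,0,-0.01]},{"gripper":-1,"offset":[3,2,116],"rotation":[0,0,-0.01]}]' 60
python3 -m handwheel '[{"gripper":1,"offset":[0,0,0],"rotation":[0,0,0]},{"gripper":1,"offset":[0,0,0],"rotation":[0,0,0]},{"gripper":1,"offset":[0,0,0],"rotation":[0,0,0]},{"gripper":1,"offset":[0,0,0],"rotation":[0,0,0]},{"gripper":1,"offset":[0,0,0],"rotation":[0,0,0]},{"gripper":1,"offset":[0,0,0],"rotation":[0,0,0]},{"gripper":1,"offset":[0,0,0],"rotation":[0,0,0]},{"gripper":1,"offset":[0,0,0],"rotation":[0,0,0]}]' 60
```

```text
t: 6.4
tool_pos: [0.5019, -0.2163, 0.0652]
tool_rot: [3.007, 0.907, 0.001]
contact_force: [-0.1, 0.0, 1.0]
opening: 0.0854
grip_force: 0.0
t: 7.4
tool_pos: [0.5016, -0.2161, 0.0649]
tool_rot: [3.008, 0.907, 0.0]
contact_force: [-2.1, 0.8, 5.0]
opening: 0.0354
grip_force: 49.9
```

Run:
```python
from h import *
np.set_printoptions(precision=4,suppress=True)
psi=np.radians(-2.6);Z=R.from_euler('z',psi); s,c=np.sin(np.radians(25)),np.cos(np.radians(25))
zs=Z.apply([-s,0,c]);ys=Z.apply([0,1,0]); O=np.array([.663,-.0245,.048])
print(O+.2*zs); goto([.5016,-.2161,.24],[0,0,-1],[-.55,.835,0]);goto(O+.2*zs,-zs,ys)
```

```text
[ 0.5786 -0.0207  0.2293]
pos [ 0.5016 -0.2161  0.0649] F [-2.1279  0.7732  4.9523] open 0.03543733657987219 t 7.4 
 offset mm [   0.     0.1 -175.1] rot [ 0.0003 -0.0002  0.0033] deg 0.19185962499923423
pos [ 0.5016 -0.2161  0.0649] F [-2.1279  0.7732  4.9523] open 0.03543733657987219 t 7.4 
 offset mm [ 172.2 -120.2 -164.4] rot [-0.1374  0.4214  0.621 ] deg 43.71507150740476
```

```bash
python3 -m handwheel '[{"gripper":1,"offset":[0,0,-30],"rotation":[0,0,0]},{"gripper":1,"offset":[0,0,-80],"rotation":[0,0,0]},{"gripper":1,"offset":[0,0,-130],"rotation":[0,0,0]},{"gripper":1,"offset":[10,-7,-172],"rotation":[0,0,0]},{"gripper":1,"offset":[50,-35,-175],"rotation":[-0.03,0.084,0.124]},{"gripper":1,"offset":[90,-63,-175],"rotation":[-0.055,0.168,0.248]},{"gripper":1,"offset":[130,-91,-172],"rotation":[-0.082,0.252,0.372]},{"gripper":1,"offset":[160,-112,-168],"rotation":[-0.11,0.336,0.496]}]' 60
python3 - <<'E'
from h import *
np.set_printoptions(precision=4,suppress=True)
psi=np.radians(-2.6);Z=R.from_euler('z',psi); s,c=np.sin(np.radians(25)),np.cos(np.radians(25))
zs=Z.apply([-s,0,c]);ys=Z.apply([0,1,0]); O=np.array([.663,-.0245,.048])
goto(O+.19*zs,-zs,ys)
E
```

```text
t: 8.4
tool_pos: [0.572, -0.0325, 0.2298]
tool_rot: [3.085, 0.125, 0.544]
contact_force: [0.5, 0.5, -3.8]
opening: 0.0355
grip_force: 52.3
pos [ 0.572  -0.0325  0.2298] F [ 0.5225  0.5136 -3.7858] open 0.0354988757462155 t 8.4 
 offset mm [  7.7 -11.   12.8] rot [-0.028   0.0866  0.1211] deg 8.678728926868812
```

```bash
python3 -m handwheel '[{"gripper":1,"offset":[4,-5,6],"rotation":[-0.014,0.043,0.06]},{"gripper":1,"offset":[8,-11,13],"rotation":[-0.028,0.087,0.121]},{"gripper":1,"offset":[8,-11,13],"rotation":[-0.028,0.087,0.121]},{"gripper":1,"offset":[8,-11,13],"rotation":[-0.028,0.087,0.121]},{"gripper":1,"offset":[8,-11,13],"rotation":[-0.028,0.087,0.121]},{"gripper":1,"offset":[8,-11,13],"rotation":[-0.028,0.087,0.121]},{"gripper":1,"offset":[8,-11,13],"rotation":[-0.028,0.087,0.121]},{"gripper":1,"offset":[8,-11,13],"rotation":[-0.028,0.087,0.121]}]'
python3 - <<'E'
from h import *
from station import ctrl
np.set_printoptions(precision=4,suppress=True)
psi=np.radians(-2.6);Z=R.from_euler('z',psi); s,c=np.sin(np.radians(25)),np.cos(np.radians(25))
zs=Z.apply([-s,0,c]);ys=Z.apply([0,1,0]); O=np.array([.663,-.0245,.048])
w=ctrl.get_image('wrist');np.save("w4.npy",w,allow_pickle=True);cv2.imwrite("pics/w4f.png",w['image'][:,:,::-1]);cv2.imwrite("pics/w4.png",cv2.resize(w['image'][130:330,185:385,::-1],None,fx=3,fy=3,interpolation=cv2.INTER_CUBIC))
goto(O+.19*zs,-zs,ys)
E
```

```text
t: 9.4
tool_pos: [0.5839, -0.0226, 0.2229]
tool_rot: [3.055, -0.063, 0.68]
contact_force: [-0.6, 0.5, -4.0]
opening: 0.0354
grip_force: 52.5
pos [ 0.5839 -0.0225  0.2228] F [ 0.5926 -0.4942 -4.1946] open 0.03533907579887823 t 9.45 
 offset mm [-2.2 -1.6  1.9] rot [ 0.0003 -0.0016  0.0041] deg 0.24951584450289235
```

View pics/w4.png

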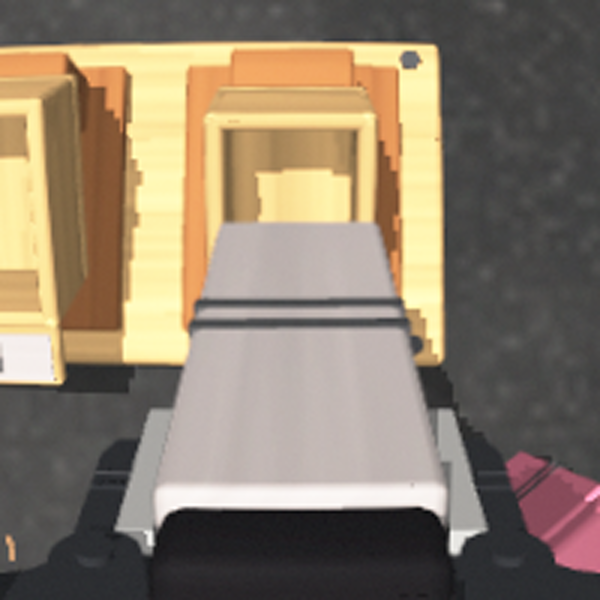

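The held block's lower +x edge is at (222-380, 223). The two-stripe slot's mouth lies beyond it, with outer back corners at (206,112) and (377,113) and inner ones at (224,128) and (357,128). Block and slot are well aligned.

Run:
```python
from h import *
from station import ctrl
np.set_printoptions(precision=4,suppress=True)
psi=np.radians(-2.6);Z=R.from_euler('z',psi); s,c=np.sin(np.radians(25)),np.cos(np.radians(25))
xs=Z.apply([c,0,s]);zs=Z.apply([-s,0,c]);ys=Z.apply([0,1,0]); O=np.array([.663,-.0245,.048]); S=np.array([xs,ys,zs])
w=np.load("w4.npy",allow_pickle=True).item(); W=lambda u,v:ray(w,u/3+185,v/3+130,True)
def pl(r,d): o,q=r; return S@(o+q*(((O+d*zs)-o)@zs)/(q@zs)-O)
for p in [(206,112),(377,113),(224,128),(357,128)]: print("mouth",pl(W(*p),.045))
for p in [(411,60),(416,344)]: print("hole",plane(*W(*p),.012))
tp=np.array([.5839,-.0225,.2228]); d=(tp-O)@zs-.065
print("tcp in slot",S@(tp-O))
for p in [(222,223),(380,223)]: print("block bottom",pl(W(*p),d))
v=W(206,112);s2=lambda u,v:ray(CAM['side'],u/2.6+140,v/2.6+135)
D=s2
print("tri",tri(W(377,113),D(230,262)),tri(W(206,112),D(284,290)))
```

```text
mouth [0.0325 0.0265 0.045 ]
mouth [ 0.0323 -0.025   0.045 ]
mouth [0.0276 0.0211 0.045 ]
mouth [ 0.0276 -0.019   0.045 ]
hole [ 0.7166 -0.0735  0.012 ]
hole [ 0.6033 -0.0687  0.012 ]
tcp in slot [ 0.0022 -0.0016  0.1919]
block bottom [0.0228 0.0156 0.1269]
block bottom [ 0.0228 -0.0196  0.1269]
tri (array([ 0.673 , -0.0499,  0.0978]), np.float64(0.0005277893568018418)) (array([0.6751, 0.0016, 0.1011]), np.float64(3.292749288657171e-05))
```

Run:
```python
from h import *
np.set_printoptions(precision=4,suppress=True)
w=np.load("w4.npy",allow_pickle=True).item(); W=lambda u,v:ray(w,u/3+185,v/3+130,True)
R0=R.from_rotvec([3.055,-.063,.68]); tp=np.array([.5839,-.0225,.2228])
for n,h,ps in [("bot",0,[(222,223),(380,223)]),("g50",.05,[(189,323),(411,323)]),("g60",.06,[(196,302),(405,302)]),("top",.11,[(157,488),(445,487)])]:
    for p in ps:
        o,q=W(*p); o=R0.inv().apply(o-tp);q=R0.inv().apply(q); print(n,o+q*((.065-h)-o[2])/q[2])
```

```text
bot [ 0.0206 -0.0171  0.065 ]
bot [0.0205 0.018  0.065 ]
g50 [ 0.0177 -0.0193  0.015 ]
g50 [0.0176 0.0197 0.015 ]
g60 [ 0.0257 -0.0167  0.005 ]
g60 [0.0256 0.0173 0.005 ]
top [ 0.0221 -0.0167 -0.045 ]
top [ 0.0221  0.0173 -0.045 ]
```

```bash
python3 -m handwheel '[{"gripper":1,"offset":[1.7,-2.9,10],"rotation":[0,0,0]},{"gripper":1,"offset":[1.7,-2.9,25],"rotation":[0,0,0]},{"gripper":1,"offset":[1.7,-2.9,45],"rotation":[0,0,0]},{"gripper":1,"offset":[1.7,-2.9,60],"rotation":[0,0,0]},{"gripper":1,"offset":[1.7,-2.9,70],"rotation":[0,0,0]},{"gripper":1,"offset":[1.7,-2.9,75],"rotation":[0,0,0]},{"gripper":1,"offset":[1.7,-2.9,75],"rotation":[0,0,0]},{"gripper":1,"offset":[1.7,-2.9,75],"rotation":[0,0,0]}]'
python3 - <<'E'
from h import *
from station import ctrl
w=ctrl.get_image('wrist');np.save("w5.npy",w,allow_pickle=True);cv2.imwrite("pics/w5.png",cv2.resize(w['image'][130:330,185:385,::-1],None,fx=3,fy=3,interpolation=cv2.INTER_CUBIC))
o=ctrl.get_obs();print(o['tool_pos'],o['tool_rot'],o['contact_force'])
E
```

```text
t: 10.45
tool_pos: [0.6177, -0.0212, 0.1564]
tool_rot: [3.055, -0.063, 0.682]
contact_force: [-0.4, 0.7, -4.1]
opening: 0.0354
grip_force: 52.7
[ 0.61764471 -0.02114015  0.1564935 ] [ 3.05460376 -0.06314889  0.68183769] [ 0.61855349 -0.13609153 -3.16800017]
```

View pics/w5.png

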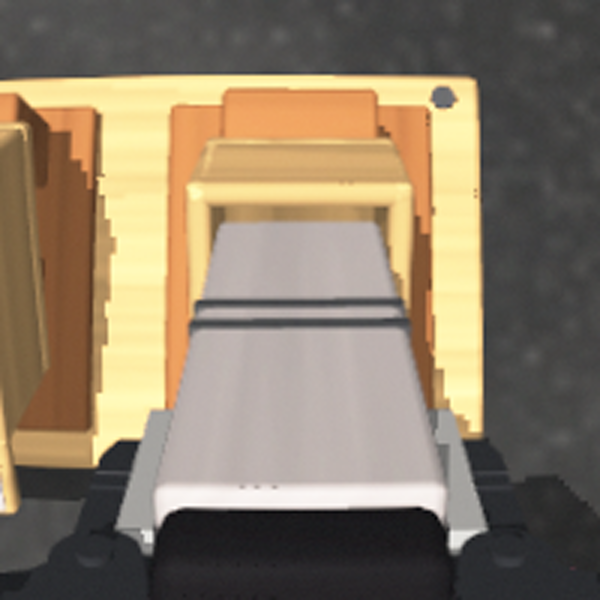

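Laterally the block (219-380) is centred in the slot (inner walls at about 210 and 388). The inner back edge is at row 206, against the block edge at row 223. I'll compute the x margin.

Run:
```python
from h import *
np.set_printoptions(precision=4,suppress=True)
w=np.load("w5.npy",allow_pickle=True).item(); W=lambda u,v:ray(w,u/3+185,v/3+130,True)
R0=R.from_rotvec([3.0546,-.0631,.6818]); tp=np.array([.61764,-.02114,.15649])
for n,z,ps in [("bot",.065,[(219,223),(380,223)]),("inner back",.072,[(211,206),(388,206)]),("outer",.072,[(188,184),(413,184)])]:
    for p in ps:
        o,q=W(*p); o=R0.inv().apply(o-tp);q=R0.inv().apply(q); print(n,o+q*(z-o[2])/q[2])
```

```text
bot [ 0.0206 -0.0178  0.065 ]
bot [0.0205 0.018  0.065 ]
inner back [ 0.0225 -0.0202  0.072 ]
inner back [0.0224 0.0203 0.072 ]
outer [ 0.0277 -0.0253  0.072 ]
outer [0.0276 0.0259 0.072 ]
```

```bash
python3 -m handwheel '[{"gripper":1,"offset":[-0.6,0,4],"rotation":[0,0,0]},{"gripper":1,"offset":[-0.6,0,10],"rotation":[0,0,0]},{"gripper":1,"offset":[-0.6,0,16],"rotation":[0,0,0]},{"gripper":1,"offset":[-0.6,0,22],"rotation":[0,0,0]},{"gripper":1,"offset":[-0.6,0,28],"rotation":[0,0,0]},{"gripper":1,"offset":[-0.6,0,34],"rotation":[0,0,0]},{"gripper":1,"offset":[-0.6,0,40],"rotation":[0,0,0]},{"gripper":1,"offset":[-0.6,0,44],"rotation":[0,0,0]}]'
```

```text
t: 11.5
tool_pos: [0.6354, -0.0219, 0.1149]
tool_rot: [3.055, -0.063, 0.679]
contact_force: [-0.2, 0.1, -4.9]
opening: 0.0352
grip_force: 52.7
```

```bash
python3 -m handwheel '[{"gripper":1,"offset":[0,0,2],"rotation":[0,0,0]},{"gripper":1,"offset":[0,0,4],"rotation":[0,0,0]},{"gripper":1,"offset":[0,0,6],"rotation":[0,0,0]},{"gripper":1,"offset":[0,0,7],"rotation":[0,0,0]},{"gripper":1,"offset":[0,0,8],"rotation":[0,0,0]},{"gripper":1,"offset":[0,0,9],"rotation":[0,0,0]},{"gripper":1,"offset":[0,0,10],"rotation":[0,0,0]},{"gripper":1,"offset":[0,0,10],"rotation":[0,0,0]}]'
python3 - <<'E'
from h import *
psi=np.radians(-2.5);Z=R.from_euler('z',psi); s,c=np.sin(np.radians(25)),np.cos(np.radians(25))
zs=Z.apply([-s,0,c]);ys=Z.apply([0,1,0]); O=np.array([.663,-.0245,.048])
goto(O+.065*zs,-zs,ys)
E
```

```text
t: 12.5
tool_pos: [0.639, -0.022, 0.1087]
tool_rot: [3.056, -0.062, 0.676]
contact_force: [-18.2, 1.0, 14.3]
opening: 0.0356
grip_force: 55.5
pos [ 0.63904149 -0.0220386   0.1087328 ] F [-18.24110895   0.98206432  14.25484055] open 0.035618107362132403 t 12.5 
 offset mm [-3.9  1.4  0.2] rot [0.001  0.0008 0.0034] deg 0.20698458784892282
```

The axial force of about 21 N and the depth of 65 mm both match the slot floor. I'll push once more with the lateral load eased, unload and open.

```bash
python3 -m handwheel '[{"gripper":1,"offset":[-1,0,0.5],"rotation":[0,0,0]},{"gripper":1,"offset":[-2,0,1],"rotation":[0,0,0]},{"gripper":1,"offset":[-2,0,1],"rotation":[0,0,0]},{"gripper":1,"offset":[-2,0,1],"rotation":[0,0,0]},{"gripper":1,"offset":[-2,0,0],"rotation":[0,0,0]},{"gripper":1,"offset":[-2,0,-2],"rotation":[0,0,0]},{"gripper":1,"offset":[-2,0,-3],"rotation":[0,0,0]},{"gripper":1,"offset":[-2,0,-3],"rotation":[0,0,0]}]'
python3 -m handwheel '[{"gripper":0.2,"offset":[0,0,0],"rotation":[0,0,0]},{"gripper":-0.3,"offset":[0,0,0],"rotation":[0,0,0]},{"gripper":-0.8,"offset":[0,0,0],"rotation":[0,0,0]},{"gripper":-1,"offset":[0,0,0],"rotation":[0,0,0]},{"gripper":-1,"offset":[0,0,0],"rotation":[0,0,0]},{"gripper":-1,"offset":[0,0,0],"rotation":[0,0,0]},{"gripper":-1,"offset":[0,0,0],"rotation":[0,0,0]},{"gripper":-1,"offset":[0,0,0],"rotation":[0,0,0]}]'
python3 -m handwheel '[{"gripper":-1,"offset":[0,0,-10],"rotation":[0,0,0]},{"gripper":-1,"offset":[0,0,-25],"rotation":[0,0,0]},{"gripper":-1,"offset":[0,0,-45],"rotation":[0,0,0]},{"gripper":-1,"offset":[0,0,-65],"rotation":[0,0,0]},{"gripper":-1,"offset":[0,0,-80],"rotation":[0,0,0]},{"gripper":0,"offset":[0,0,-90],"rotation":[0,0,0]},{"gripper":1,"offset":[0,0,-90],"rotation":[0,0,0]},{"gripper":1,"offset":[0,0,-90],"rotation":[0,0,0]}]' 40
python3 - <<'E'
from h import *
from station import ctrl
np.set_printoptions(precision=4,suppress=True)
psi=np.radians(-2.5);Z=R.from_euler('z',psi); s,c=np.sin(np.radians(25)),np.cos(np.radians(25))
zs=Z.apply([-s,0,c]);ys=Z.apply([0,1,0]); O=np.array([.663,-.0245,.048])
w=ctrl.get_image('wrist');d=ctrl.get_image('side')
cv2.imwrite("pics/w6.png",np.hstack([cv2.resize(w['image'][120:320,185:385,::-1],(400,400)),cv2.resize(d['image'][170:330,190:350,::-1],(400,400))]))
goto(O+.124*zs,-zs,ys)
E
```

```text
t: 13.5
tool_pos: [0.6363, -0.022, 0.1078]
tool_rot: [3.056, -0.063, 0.679]
contact_force: [0.2, -0.4, -5.6]
opening: 0.0355
grip_force: 52.8
t: 14.5
tool_pos: [0.6365, -0.022, 0.1082]
tool_rot: [3.055, -0.063, 0.68]
contact_force: [-0.8, 0.3, -0.0]
opening: 0.0852
grip_force: 0.0
t: 15.5
tool_pos: [0.5981, -0.0202, 0.189]
tool_rot: [3.056, -0.063, 0.678]
contact_force: [-0.5, 0.7, -0.2]
opening: 0.032
grip_force: 0.0
pos [ 0.598  -0.0202  0.1886] F [-0.6449 -0.4163  0.0793] open 0.01644877030459521 t 15.6 
 offset mm [-0.4  1.5 31. ] rot [0.0008 0.0003 0.0024] deg 0.14619310166559277
```

View pics/w6.png

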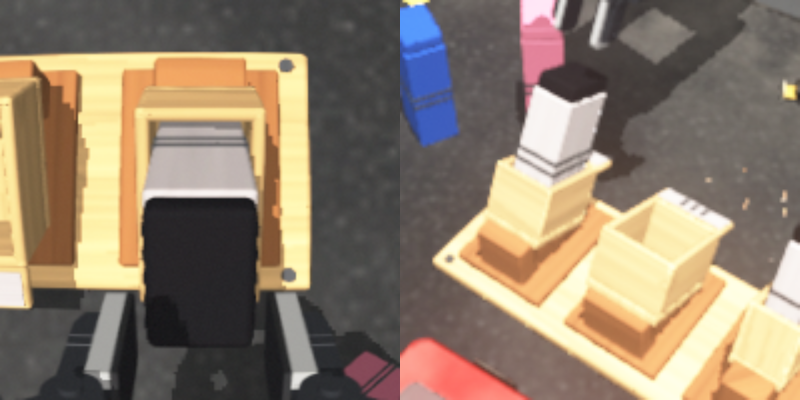

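The block sits in the two-stripe slot with its cap on, and its grooves are just above the mouth. A gentle press on the cap will confirm it's on the floor.

```bash
python3 -m handwheel '[{"gripper":1,"offset":[-2,1,6],"rotation":[0,0,0]},{"gripper":1,"offset":[-2,1,12],"rotation":[0,0,0]},{"gripper":1,"offset":[-2,1,18],"rotation":[0,0,0]},{"gripper":1,"offset":[-2,1,24],"rotation":[0,0,0]},{"gripper":1,"offset":[-2,1,28],"rotation":[0,0,0]},{"gripper":1,"offset":[-2,1,31],"rotation":[0,0,0]},{"gripper":1,"offset":[-2,1,34],"rotation":[0,0,0]},{"gripper":1,"offset":[-2,1,36],"rotation":[0,0,0]}]'
python3 - <<'E'
from h import *
psi=np.radians(-2.5);Z=R.from_euler('z',psi); s,c=np.sin(np.radians(25)),np.cos(np.radians(25))
zs=Z.apply([-s,0,c]);ys=Z.apply([0,1,0]); O=np.array([.663,-.0245,.048])
goto(O+.124*zs,-zs,ys)
E
```

```text
t: 16.6
tool_pos: [0.6137, -0.0222, 0.1621]
tool_rot: [3.053, -0.062, 0.687]
contact_force: [-21.9, 1.3, 27.6]
opening: -0.0
grip_force: 17.5
pos [ 0.61370515 -0.02215966  0.16210402] F [-21.94652263   1.30365531  27.61921873] open -2.056324192369356e-06 t 16.6 
 offset mm [-3.5  0.2  0.2] rot [ 0.0017 -0.0064  0.0035] deg 0.4305665785023097
```

The cap top stands 124 mm from the slot floor under 34 N, so the block is fully down. I'll withdraw.

```bash
python3 -m handwheel '[{"gripper":1,"offset":[0,0,-4],"rotation":[0,0,0]},{"gripper":1,"offset":[0,0,-12],"rotation":[0,0,0]},{"gripper":1,"offset":[0,0,-30],"rotation":[0,0,0]},{"gripper":1,"offset":[0,0,-60],"rotation":[0,0,0]},{"gripper":1,"offset":[0,0,-90],"rotation":[0,0,0]},{"gripper":1,"offset":[0,0,-110],"rotation":[0,0,0]},{"gripper":1,"offset":[0,0,-110],"rotation":[0,0,0]},{"gripper":1,"offset":[0,0,-110],"rotation":[0,0,0]}]'
python3 - <<'E'
from h import *
from station import ctrl
w=ctrl.get_image('wrist');d=ctrl.get_image('side')
cv2.imwrite("pics/w7.png",np.hstack([cv2.resize(w['image'][70:350,145:425,::-1],(400,400)),cv2.resize(d['image'][130:330,150:350,::-1],(400,400))]))
E
```

```text
t: 17.6
tool_pos: [0.5649, -0.0197, 0.2552]
tool_rot: [3.056, -0.063, 0.678]
contact_force: [-0.0, -0.5, -0.7]
opening: 0.0005
grip_force: 0.0
```

View pics/w7.png

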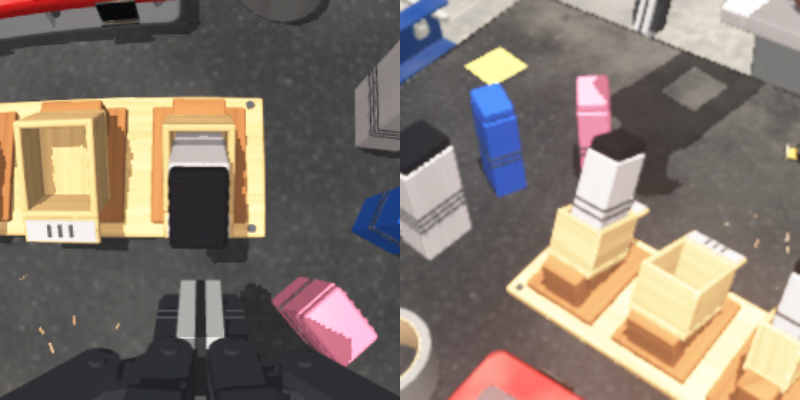

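The block is seated with its cap on, the gripper is clear, and the bystanders in view haven't moved.

```bash
python3 -c "
from station import ctrl
print(ctrl.finish_job())"
```

```text
the job is handed in; nothing more can be done
None
```

The cap was pressed fully home on the table, then the medium block went into its two-stripe slot down to the floor and was released; the job was handed in at about 18 s, and no verdict was shown.

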